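# Reset the tripped bench power box

### The arm

A 6-joint arm with a two-finger parallel gripper is mounted at the origin on a cart in front of the work surface, level with it; the furniture and walls round the work are solid. World frame = base frame: x ahead of the robot, y to its left, z up, the work surface at z = 0. Lengths are in m, angles in rad, forces in N, time in s.
With the tool pointing down it reaches from about 0.375 to 0.925 m from the base axis. Payload 5.7 kg.
Tool frame: the origin (TCP) lies midway between the tips of the shut fingers; the grasp point (between the pads) lies 19 mm behind it; z points along the fingers, y is the line along which they close (so a half turn about z gives the same grasp; the last joint's range is limited). The gripper opens to 88 mm and grips with 3 to 60 N. Pads are 20 mm wide; open, the fingers measure 115 mm over their backs; the gripper's body (75 mm by 178 mm) begins 61 mm behind the grasp point.
Start: joints at [1.091, 0.359, 1.51, -0, 1.272, -0.115], TCP at [0.214, 0.56, 0.195] pointing down, gripper open.
Joint ranges: [-2.97, 2.97], [-1.01, 2.36], [0.21, 2.38], [-0.96, 4.11], [0.2, 2.71], [-2.98, 2.98]. Speed limits (rad/s): [2.39, 2.39, 3.14, 3.14, 3.14, 3.14].

### API

Orientations are given as a unit quaternion [w, x, y, z].
In Python, from workcell import * gives the robot as it stands.
- The arm moves only by the tool arm_command, never from a script. Its argument "plan" is one flat list of numbers, 6 for each row, row after row: the shift along the tool's x, y, z in mm, then the turn, a rotation vector about the tool's x, y, z in degrees. A call has 1 to 20 rows; each row is the pose to reach, as a shift and turn from the pose commanded when the call began, along the tool's axes at that moment; what a row does not reach only later rows make up. A row lasts 1/12 s, in which the tool goes at most 41.7 mm and 7.16 degrees, less where a joint would pass 70% of its speed; a pose out of reach is approached as far as the arm can. A call with a gripper value outside its range is refused whole. "hand" is the opening, from 0 (shut) to 1 (fully open), set as the call begins (left out, the last holds). The fingers move at their own pace and stop on an object; the grip force is fixed at half the most. Time passes only in rows, so rows that repeat a pose let the fingers close. It gives the time, the measured TCP pose, the force, the opening and the grip force at its end, in the units of the state.
- get_obs(): the state, without advancing time (a new reading comes with each control period).
- camera(name): name is "side" or "top"; returns the picture (384x512x3 uint8, red, green, blue); there is no depth.
- camera_model(name): a dict with "mtx" (3x3 intrinsics, pixels), "R" (3x3) and "t" (3): a world point X has camera coordinates R X + t. Camera axes: x right, y down, z forward; pixel columns grow to the right and rows downward; lengths in m; the calibration is good to about 2 mm. A picture is of the moment at which its call begins. camera_model takes no time and is no camera call.
- hand_in(): hands the job in; it is judged then, once.
Trained networks look in the newest picture that a camera, given by its name, has taken for a name from the list of things; names that differ only in an ending like _2 or _b are one class to them, and where a whole thing is asked for, a point or a joint stands for the part that bears it (a point fixed in the world has none). Each returns a list of dicts, best first, with "score" (0 to 1); they miss things now and then, are a little off and sometimes report something else, mostly with a low value. They report only what shows in the picture. A call takes as long as a camera call.
- silhouettes(camera, target): "pixels" (384x512 bool, what is visible of it) and "pixel" ([column, row] in pixels, amid what is visible of it).
The state is a dict: "time": time; "joint_pos": joint angles; "dq": joint speeds; "tau": joint torques, N m; "eef_pos": TCP position; "eef_rot": TCP orientation; "contact_force": force on the tool from outside, world axes, zero at the start; "wrist_torque": the same for the moment, N m; "gripper_width": opening from 0.0 (shut) to 1.0 (fully open); "gripper_force": force on a finger pad.
Only numpy, scipy, OpenCV 4.12 (cv2) and the standard library are available. Lean on these libraries where they do the work, as an engineer would, in place of code of your own. Each camera call takes 0.05 s, during which the arm holds its last target. There are 200 camera calls.

### The job

The bench power box has tripped: push the sliding shutter on its top fully open, reach closed fingertips into the well it uncovers and press the sunken reset key all the way down, keep it down for a good second, then let it come up and push the shutter fully shut again. Only push and press with the fingers: do not grip the shutter's lug, and do not press the button that stands proud on the separate small button station. Leave all the loose things on the table lying where they are.

Things in the scene. Friction and masses are not known exactly. Their poses are not given: they have to be found in the camera images.
- power_box: Grey painted box fixed to the table, 120 (x) x 220 (y) x 60 mm high, two round sockets on its front (-x) face. Origin: centre of its underside on the table; z up, y along its length, which is also the way the shutter opens (+y). On its top two steel guide rails run along y at x = +-41 mm, 10 mm high, joined at y = +77 mm by a 6 mm high end stop.
- well_mouth (a point): Centre of the mouth of the round well in the power box's top face, at box x = 0, y = -45 mm, z = 60 mm. The well is 52 mm in diameter, vertical, 40 mm deep; same axes as the box.
- key_top (a point): Centre of the top of the reset key: an upright black cylinder 30 mm in diameter in the middle of the well, top 22 mm below the mouth at rest; this point goes down with the key.
- reset_key (a joint): How far the reset key is pressed, m: 0 at rest, 0.006 fully down on its stop. Spring: 2 N to start it, 5 N fully down; it springs back up when let go.
- lug (a point): Centre of the lug on the shutter. The shutter is a plain aluminium plate 74 (x) x 76 (y) x 4 mm, its underside 1 mm above the box's top, centred over the well when shut. The lug is an upright bar on it, 44 mm wide (box x), 8 mm thick (box y), 20 mm high; its top is 85 mm and its foot 65 mm above the table. It stands 26 mm from the plate's centre toward box +y. This point moves with the shutter; same axes as the box.
- shutter (a joint): How far the shutter is open, m: 0 shut (it covers the well), 0.075 fully open against its stop; opening moves it toward box +y. It slides with about 1.5 N of friction and stays where it is left. It starts 0 to 0.010.
- button_station: Separate small grey box fixed to the table, 80 x 80 x 45 mm, with one black button standing proud in the middle of its top (its top 68 mm above the table). Not to be used. Origin: centre of its underside.
- start_button (a joint): How far the button station's proud button is pressed, m: 0 at rest, 0.006 fully down. To be left alone.
- nut: Loose steel hexagon nut 35 x 30 x 16 mm lying in front of the power box; origin at the centre of its underside. Leave alone.
- bolt: Loose rusty brown bolt standing on its head in front of the button station, 28 x 24 mm, 55 mm tall; origin at the centre of its underside. Leave alone.
- padlock: Loose brass padlock lying flat, 42 x 74 x 18 mm; origin at the centre of its underside. Leave alone.
- drill_case: Loose flat red case, 76 x 131 x 22 mm; origin at the centre of its underside. Leave alone.
- stub_driver: Loose short screwdriver with a green handle, 150 mm long, 25 mm thick, lying near the front edge; origin at the centre of its underside. Leave alone.
- tape_measure: Loose yellow tape measure standing behind the work, 36 x 82 x 68 mm; origin at the centre of its underside. Leave alone.

How it is judged:
On the way, in this order (a step that is already met when the one before it is completed fails the run):
1. the shutter is fully open (within 7 mm of its stop) (value of joint shutter above 0.068 m), for 0.2 s.
2. the reset key is held fully down (within 1.5 mm of its stop) for 0.7 s, by the fingers (value of joint reset_key above 0.0045 m and contact force between the fingers and reset_key above 1 N), for 0.7 s.
At the end, for the whole second after the job is handed in: The shutter is shut again to within 6 mm, the reset key and the proud button are up (within 1 mm), and every loose thing is within 15 mm of where it began (value of joint shutter below 0.006 m and value of joint each of reset_key, start_button below 0.001 m and distance of each of nut, bolt, padlock, drill_case, stub_driver, tape_measure from where it was at the start of the episode below 0.015 m); the robot touches nothing.
It fails at once if the button station's button is pressed (2 mm) (value of joint start_button above 0.002 m).
It fails at once if the lug is gripped: the fingers press on both its faces at once (contact force between the fingers and shutter_c1 above 2 N and contact force between the fingers and shutter_c2 above 2 N).
It fails at once if a loose thing is lifted, carried or shoved (15 mm) (not (distance of nut from where it was at the start of the episode below 0.015 m) or not (distance of bolt from where it was at the start of the episode below 0.015 m) or not (distance of padlock from where it was at the start of the episode below 0.015 m) or not (distance of drill_case from where it was at the start of the episode below 0.015 m) or not (distance of stub_driver from where it was at the start of the episode below 0.015 m) or not (distance of tape_measure from where it was at the start of the episode below 0.015 m)).
It also fails if it takes over 56 s, if anything falls off the work surface, if the arm or the gripper's body presses on something with over 40 N, if the wrist force passes 120 N, or if a joint passes its speed limit or range.

## Working session

There is one attempt and no reset: what is moved stays moved. The work goes in short steps, Python scripts to look and compute and a tool call to move; the robot and the scene stay as the last step left them, time stands still between calls to the robot, and variables do not carry over. Pictures are saved under pics/ and viewed, at most 10 in all, crops included, and the job is handed in when it is done.

Besides the shell and the picture viewer there is one more tool, called as name(argument=value, ...), one argument or row to a line, values as JSON. arm_command: Moves the arm, as the interface text tells. Its arguments: {"type":"object","properties":{"plan":{"type":"array","items":{"type":"number"}},"hand":{"type":"number"}},"required":["plan"]}

```bash
mkdir -p pics; ls; python3 - <<'E'
from workcell import *
import cv2,numpy as np
o=get_obs();print(o)
for c in("side","top"):
    im=camera(c);cv2.imwrite(f"pics/{c}0.png",im[:,:,::-1])
    m=camera_model(c);print(c,m)
    for n in("power_box","lug","button_station","nut","bolt","padlock"):
        print(n,[(round(d["score"],2),np.round(d["pixel"]),d["pixels"].sum()) for d in silhouettes(c,n)[:2]])
E
```

```text
pics
{'time': 0.0, 'joint_pos': array([ 1.09090284e+00,  3.59508518e-01,  1.51139784e+00, -4.00039620e-05,
        1.27249735e+00, -1.15092616e-01]), 'dq': array([-0.00200162, -0.00248117,  0.00046877, -0.00023395, -0.0010647 ,
       -0.00092007]), 'tau': array([-1.99139722e-03, -5.15356207e+01, -2.70724028e+01,  6.72946684e-02,
        3.48009251e-02, -9.53252197e-05]), 'eef_pos': array([0.21373921, 0.55986364, 0.19432071]), 'eef_rot': array([-2.47158359e-04,  1.81384834e-01,  9.83411776e-01, -8.71354182e-04]), 'contact_force': array([ 0.21670553, -0.26488708, -0.42456246]), 'wrist_torque': array([ 0.02200072,  0.03158539, -0.02785672]), 'gripper_force': 0.0, 'gripper_width': 1.0021072521975125}
side {'mtx': array([[400.93966063,   0.        , 256.60295692],
       [  0.        , 400.93966063, 198.00164879],
       [  0.        ,   0.        ,   1.        ]]), 'R': array([[-0.9743527 , -0.224911  ,  0.00720124],
       [-0.12301726,  0.50558948, -0.85395904],
       [ 0.18842391, -0.83294317, -0.52029041]]), 't': array([0.58915616, 0.14295277, 1.08110734])}
power_box [(0.87, array(
[... 322 characters left out ...]
,   0.        , 250.78453257],
       [  0.        , 463.96211785, 182.12028712],
       [  0.        ,   0.        ,   1.        ]]), 'R': array([[-0.00865957, -0.99985361,  0.01475729],
       [-0.99478324,  0.00711369, -0.10176297],
       [ 0.10164309, -0.01556153, -0.99469921]]), 't': array([-0.03566978,  0.58835036,  1.55273782])}
power_box [(0.87, array([203., 172.]), np.int64(2501))]
lug [(0.84, array([213., 177.]), np.int64(475)), (0.33, array([288., 184.]), np.int64(576))]
button_station [(0.81, array([287., 186.]), np.int64(633)), (0.47, array([222., 115.]), np.int64(302))]
nut []
bolt [(0.53, array([283., 209.]), np.int64(48))]
padlock [(0.74, array([144., 246.]), np.int64(190))]
```

```bash
cd pics; python3 -c "
import cv2,numpy as np
a=cv2.imread('side0.png');b=cv2.imread('top0.png')
cv2.imwrite('both.png',cv2.resize(np.vstack([a,b]),(800,1200))[:600]);cv2.imwrite('t2.png',cv2.resize(b,(800,600)))"
```

```text
(no output)
```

View pics/both.png

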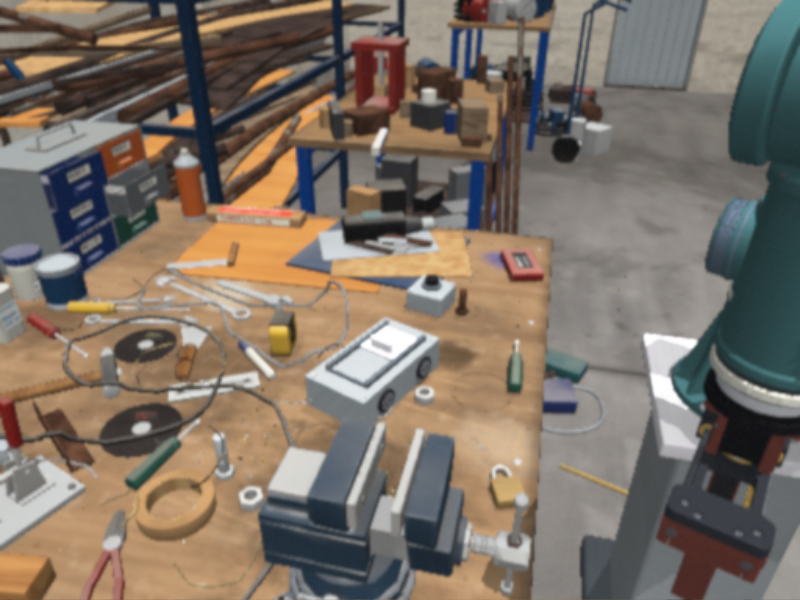

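View pics/t2.png

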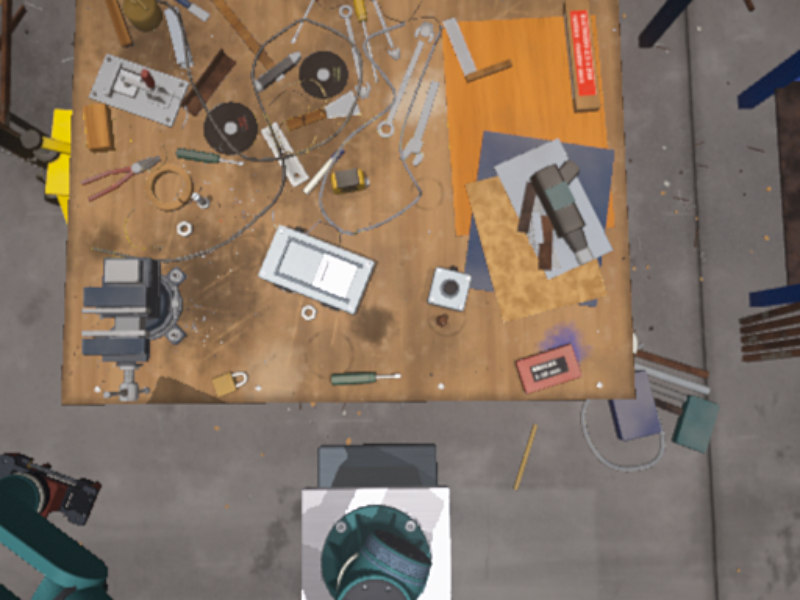

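The side view shows the box at about (375,368)/800-scale, with the shutter at its right/far end. The top view has the box at (317,268) with the plate at its right end and the lug amid the plate, so box +y points to image left, which is roughly world +y. The nut is at (308,312), and the button station at (450,288) is well clear. Next I fit the box pose to both masks.

```bash
cat > fit.py <<'E'
from workcell import *
import cv2,numpy as np
from scipy.optimize import minimize
from scipy.spatial.transform import Rotation as Ro
def proj(c,P):
    m=camera_model(c);q=(P@m["R"].T+m["t"])@m["mtx"].T;return q[:,:2]/q[:,2:]
def cub(x0,x1,y0,y1,z0,z1): return np.array([[x,y,z] for x in(x0,x1) for y in(y0,y1) for z in(z0,z1)])
def w(p,P):
    c,s=np.cos(p[2]),np.sin(p[2]);return P@np.array([[c,s,0],[-s,c,0],[0,0,1]])+[p[0],p[1],0]
def hull(c,P,k=4):
    im=np.zeros((384*k,512*k),np.uint8)
    h=cv2.convexHull(np.round((proj(c,P)+.5)*k).astype(np.int32));cv2.fillConvexPoly(im,h,255)
    return cv2.resize(im,(512,384),interpolation=cv2.INTER_AREA)/255.
def iou(a,b): return np.minimum(a,b).sum()/np.maximum(a,b).sum()
def ray(c,px,z):
    m=camera_model(c);d=m["R"].T@np.linalg.solve(m["mtx"],[px[0],px[1],1]);o=-m["R"].T@m["t"];return o+d*(z-o[2])/d[2]
E
python3 - <<'E'
from fit import *
M={};S={}
for c in("side","top"):
    camera(c);b=silhouettes(c,"power_box")[0]["pixels"];l=silhouettes(c,"lug")[0]["pixels"]
    print(c,(b&l).sum(),b.sum(),l.sum())
    M[c]=(b|l).astype(float);S[c]=l.astype(float)
B=np.vstack([cub(-.06,.06,-.11,.11,0,.06),cub(-.044,.044,-.08,.08,.06,.07)])
p0=np.r_[ray("top",[203,172],.03)[:2],-0.27];print(p0)
best=None
for yaw in(-.35,-.2,.2):
  for cs in(("side","top"),("top",),("side",)):
    f=lambda p:-sum(iou(hull(c,w(p,B)),M[c]) for c in cs)
    r=minimize(f,np.r_[p0[:2],yaw],method="Nelder-Mead",options=dict(initial_simplex=np.r_[p0[:2],yaw]+np.vstack([np.zeros(3),np.diag([.02,.02,.1])]),xatol=1e-4,fatol=1e-4))
    print(cs,r.x.round(4),r.fun)
    if len(cs)==2 and(best is None or r.fun<best.fun):best=r
p=best.x;print("box",p)
for c in("side","top"):
  v=[]
  for q in np.arange(-.005,.03,.001):
    P=lambda a:w(p,a+[0,q-.045,0])
    im=np.maximum(hull(c,P(cub(-.037,.037,-.038,.038,.061,.065))),hull(c,P(cub(-.022,.022,.022,.03,.065,.085))))
    v.append(iou(im,S[c]))
  print(c,"q",-.005+.001*np.argmax(v),max(v))
for n,y in(("well",-.045),("lug0",-.019),("lugopen",.056)): print(n,w(p,np.array([[0,y,.06]])))
for n,z in(("button_station",.03),("bolt",.027)): print(n,ray("top",silhouettes("top",n)[0]["pixel"],z))
E
```

```text
side 403 3608 403
top 483 2465 483
[ 0.62398498  0.12256983 -0.27      ]
('side', 'top') [ 0.6222  0.125  -0.3912] -1.891319782810185
('top',) [ 0.6206  0.1252 -0.3709] -0.9495464155863147
('side',) [ 0.6226  0.126  -0.3989] -0.9461102989046045
('side', 'top') [ 0.6218  0.125  -0.3875] -1.8901827284481103
('top',) [ 0.6203  0.1251 -0.3729] -0.9491925685858378
('side',) [ 0.6228  0.1252 -0.3903] -0.9471444126530786
('side', 'top') [ 0.6219  0.1248 -0.3836] -1.889851190446402
('top',) [ 0.6205  0.1253 -0.3687] -0.9497461470697185
('side',) [ 0.6227  0.1248 -0.3956] -0.9469635514569186
box [ 0.62217458  0.12503598 -0.39121587]
side q 0.001 0.8143532479582777
top q 0.001 0.9225694444444446
well [[0.60501551 0.08343591 0.06      ]]
lug0 [[0.61492964 0.10747151 0.06      ]]
lugopen [[0.64352809 0.17680497 0.06      ]]
button_station [ 0.58341791 -0.17358178  0.03      ]
bolt [ 0.5030897  -0.15749244  0.027     ]
```

```bash
cat > go.py <<'E'
from fit import *
import sys
p=np.array([.6215,.125,-.385])
def to(by,z,bx=0):
    o=get_obs();q=o["eef_rot"];R=Ro.from_quat(np.r_[q[1:],q[0]])
    T=w(p,np.array([[bx,by,z]]))[0]
    c,s=np.cos(p[2]),np.sin(p[2]);X=np.array([-c,-s,0]);Y=np.array([-s,c,0]);G=Ro.from_matrix(np.c_[X,Y,[0,0,-1]])
    print("by",by,z,"shift mm",(R.inv().apply(T-o["eef_pos"])*1e3).round(1),"turn",np.degrees((R.inv()*G).as_rotvec()).round(2),"t",o["time"])
if __name__=="__main__":
    a=list(map(float,sys.argv[1:]))
    for i in range(0,len(a),2): to(a[i],a[i+1])
E
python3 go.py -.046 .13
```

```text
by -0.046 0.13 shift mm [-535.  -307.5   65.2] turn [-0.    0.    1.16] t 1.1
```

arm_command(
  plan=[-30,-18,0,0,0,0,-65,-37,0,0,0,0,-100,-58,0,0,0,0,-135,-78,0,0,0,1.2,-170,-98,0,0,0,1.2,-205,-118,0,0,0,1.2,-240,-138,10,0,0,1.2,-275,-158,20,0,0,1.2,-310,-178,30,0,0,1.2,-345,-198,35,0,0,1.2,-380,-218,40,0,0,1.2,-415,-238,45,0,0,1.2,-450,-258,50,0,0,1.2,-480,-276,55,0,0,1.2,-510,-293,60,0,0,1.2,-530,-304,65,0,0,1.2,-535,-307,65,0,0,1.2,-535,-307,65,0,0,1.2,-535,-307,65,0,0,1.2,-535,-307,65,0,0,1.2],
  hand=0,
)

```text
time: 2.77
eef_pos: [0.6032, 0.084, 0.1303]
eef_rot: [-0.0, 0.191, 0.982, 0.0]
contact_force: [-0.1, -0.9, -0.2]
gripper_width: 0.002
gripper_force: 0.0
```

```bash
python3 - <<'E'
from fit import *
from go import *
for by,z in((-.046,.1),(-.046,.074)): to(by,z)
o=get_obs();print(o["eef_pos"],o["gripper_width"],o["contact_force"])
ims=[]
for c in("side","top"):
    im=camera(c)[:,:,::-1].copy()
    for u,v in proj(c,np.vstack([o["eef_pos"][None],w(p,np.array([[0,-.019,.085],[0,-.045,.065]]))])):print(c,u,v)
    u,v=proj(c,w(p,np.array([[0,-.02,.08]])))[0].astype(int)
    ims.append(cv2.resize(im[v-60:v+60,u-60:u+60],(400,400),interpolation=cv2.INTER_CUBIC));print(u,v)
cv2.imwrite("pics/c1.png",np.hstack(ims))
E
```

```text
by -0.046 0.1 shift mm [-1.6 -1.2 30.3] turn [ 0.   -0.05  0.01] t 2.7667
by -0.046 0.074 shift mm [-1.6 -1.2 56.3] turn [ 0.   -0.05  0.01] t 2.7667
[0.60321872 0.08404522 0.13034288] 0.0023386067500766757 [-0.06127599 -0.86639284 -0.23627182]
side 250.32275998326986 197.97560928061284
side 244.16111267064522 216.51185396130913
side 249.91848946360577 218.26540243846827
244 217
top 212.30500578846883 174.4909649052498
top 206.14397455780798 172.80594531085117
top 213.85670444743295 176.39133457135725
206 173
```

View pics/c1.png

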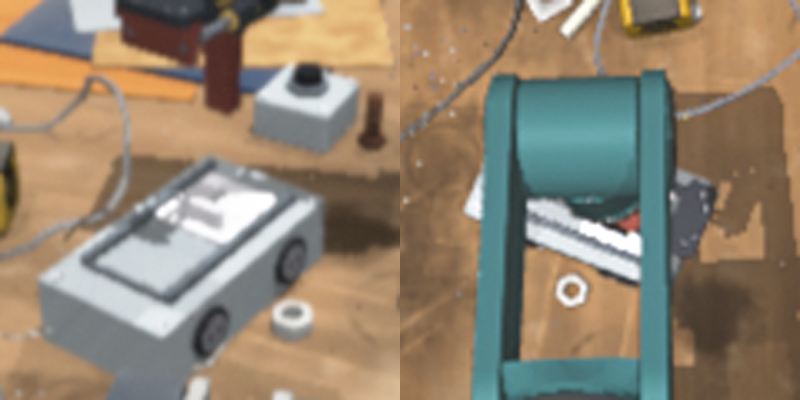

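```bash
python3 - <<'E'
from fit import *
im=camera("side")[:,:,::-1].copy()
cr=cv2.resize(im[150:210,220:300],(800,600),interpolation=cv2.INTER_CUBIC);o=get_obs();print(o["eef_pos"])
u,v=proj("side",o["eef_pos"][None])[0];cv2.circle(cr,(int((u-220+.5)*10),int((v-150+.5)*10)),6,(0,255,0),2)
cv2.imwrite("pics/c2.png",cr)
E
```

```text
[0.60354676 0.08408535 0.13052894]
```

View pics/c2.png

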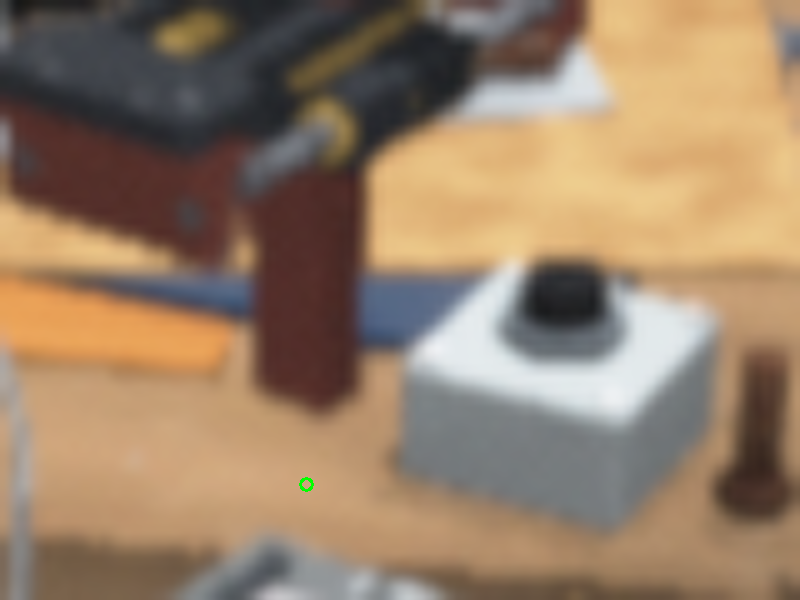

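```bash
python3 - <<'E'
from fit import *
o=get_obs();print(o["time"],o["joint_pos"])
s=np.array([.2137,.5599,.1943]);y=np.array([.357,.934,0])
for c in("side","top"):
    pts=np.array([s,s+[0,0,.08],s+[0,0,.08]+.089*y,s+[0,0,.08]-.089*y,s+.05*y,s-.05*y])
    print(c,(proj(c,pts)*800/512).round().tolist())
a=cv2.imread('pics/side0.png')[200:384,380:512];b=cv2.imread('pics/top0.png')[270:384,0:110]
cv2.imwrite("pics/c3.png",np.hstack([cv2.resize(a,(400,558)),cv2.resize(b,(400,558//1))]))
E
```

```text
2.9167 [ 2.50505979e-02  4.34254290e-01  1.56299484e+00  1.11077258e-04
  1.14434937e+00 -1.16169403e+00]
side [[691.0, 574.0], [715.0, 512.0], [690.0, 593.0], [735.0, 448.0], [677.0, 618.0], [703.0, 535.0]]
top [[78.0, 475.0], [59.0, 482.0], [13.0, 464.0], [106.0, 500.0], [53.0, 465.0], [102.0, 484.0]]
```

View pics/c3.png

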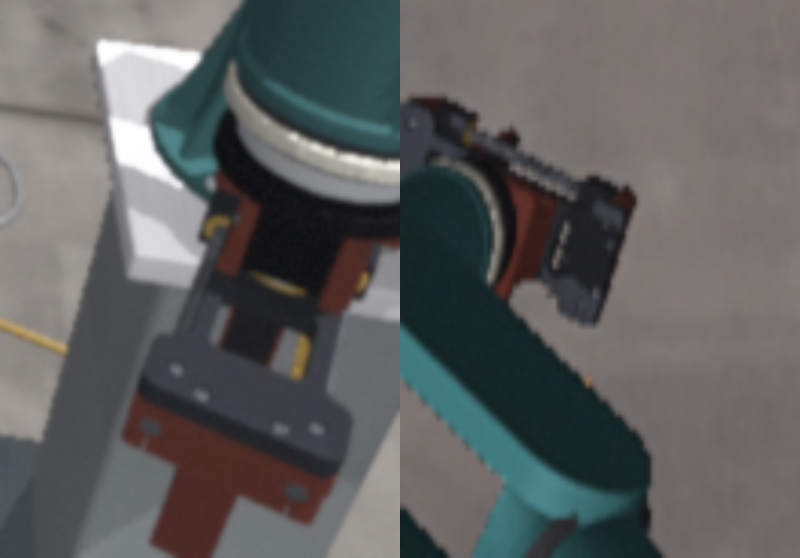

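Both pictures show the gripper about 30 mm higher than the reported TCP: the tip is near (250.5,189) in the side image, against (250.3,198) predicted. I'll go down carefully and use contact and the picture to settle it.

arm_command(
  plan=[-1,-1,10,0,0,0,-2,-1,25,0,0,0,-2,-1,40,0,0,0,-2,-1,50,0,0,0,-2,-1,56,0,0,0,-2,-1,56,0,0,0,-2,-1,56,0,0,0],
)

```text
time: 3.5
eef_pos: [0.6056, 0.0813, 0.0739]
eef_rot: [-0.0, 0.192, 0.981, -0.0]
contact_force: [-0.6, -0.4, 0.1]
gripper_width: 0.007
gripper_force: 0.0
```

```bash
python3 - <<'E'
from fit import *
from go import *
o=get_obs();print(o["eef_pos"],o["contact_force"])
im=camera("side")[:,:,::-1].copy()
cr=cv2.resize(im[175:235,210:290],(800,600),interpolation=cv2.INTER_CUBIC)
q=.001
P=np.vstack([o["eef_pos"][None],w(p,np.array([[x,-.019+q+d,z] for x in(-.022,.022) for d in (-.004,.004) for z in(.065,.085)])),w(p,np.array([[x,y,.065] for x in(-.037,.037) for y in(-.083,-.007)]))])
for i,(u,v) in enumerate(proj("side",P)): cv2.circle(cr,(int((u-210+.5)*10),int((v-175+.5)*10)),4,(0,255,0) if i==0 else (0,0,255) if i<9 else (255,0,0),-1)
cv2.imwrite("pics/c4.png",cr)
E
```

```text
[0.60563893 0.08125749 0.07394217] [-0.64525776 -0.41625665  0.09556443]
```

View pics/c4.png

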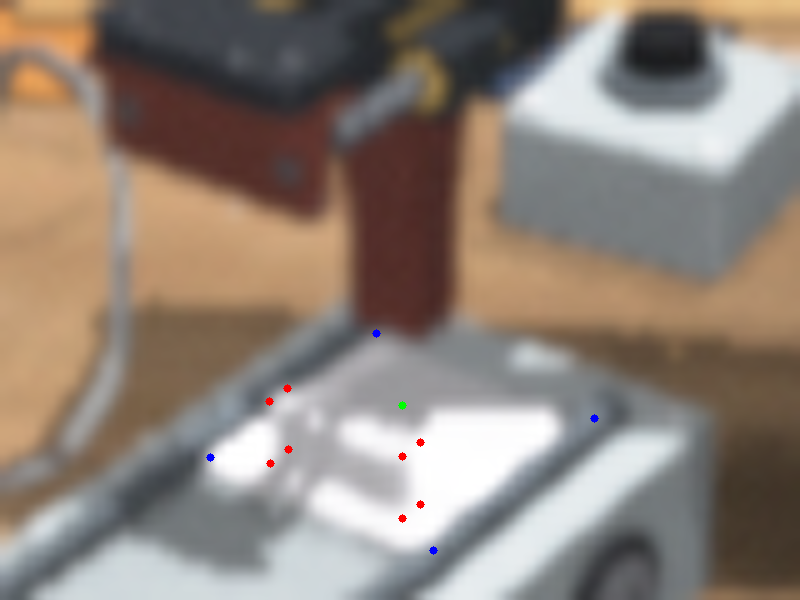

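The plate corners line up with the model, but the tip sits 8 px above the green predicted TCP at (402,405), with no contact. That means the tip is about 25 mm above the reported z, so I'll probe the plate gently.

arm_command(
  plan=[0,0,3,0,0,0,0,0,6,0,0,0,0,0,9,0,0,0,0,0,12,0,0,0,0,0,12,0,0,0],
)

```text
time: 3.97
eef_pos: [0.6053, 0.0811, 0.0615]
eef_rot: [-0.0, 0.192, 0.981, -0.0]
contact_force: [-0.8, 0.2, -0.1]
gripper_width: 0.007
gripper_force: 0.0
```

No contact at .0615, so the offset is real.

arm_command(
  plan=[0,0,3,0,0,0,0,0,6,0,0,0,0,0,9,0,0,0,0,0,12,0,0,0,0,0,12,0,0,0],
)

```text
time: 4.38
eef_pos: [0.6053, 0.0811, 0.0494]
eef_rot: [-0.001, 0.192, 0.981, -0.0]
contact_force: [-0.4, -0.4, -0.0]
gripper_width: 0.009
gripper_force: 0.0
```

arm_command(
  plan=[0,0,2,0,0,0,0,0,4,0,0,0,0,0,4,0,0,0],
)

```text
time: 4.63
eef_pos: [0.6056, 0.0811, 0.0458]
eef_rot: [-0.0, 0.192, 0.981, -0.0]
contact_force: [-1.0, -1.1, -0.8]
gripper_width: 0.002
gripper_force: 0.0
```

```bash
python3 - <<'E'
from fit import *
from go import *
o=get_obs();print(o["eef_pos"],o["contact_force"])
im=camera("side")[:,:,::-1].copy()
cr=cv2.resize(im[175:235,210:290],(800,600),interpolation=cv2.INTER_CUBIC)
cv2.imwrite("pics/c5.png",cr)
E
```

```text
[0.60557834 0.08114175 0.04578306] [-0.95464332 -1.1294575  -0.76684151]
```

View pics/c5.png

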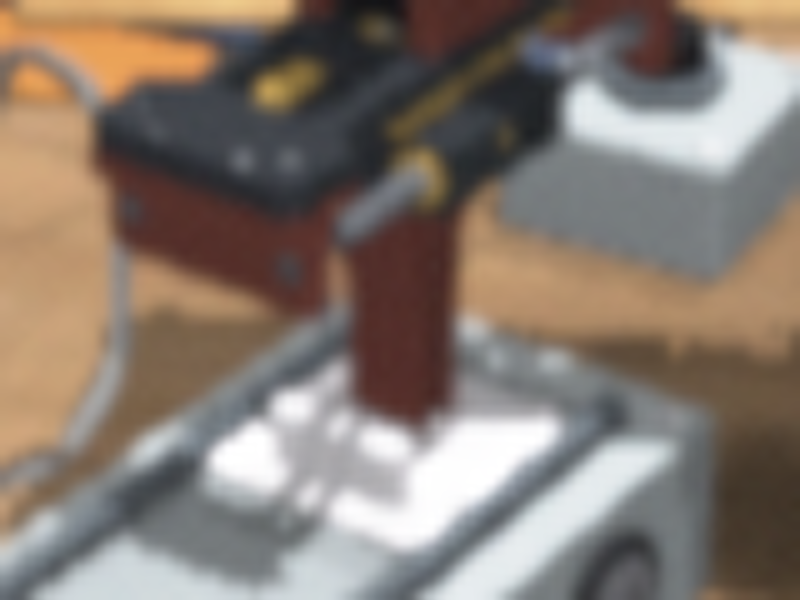

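The tip is at about (400,410), 3 px above the plate. The offset is about 28 mm, so the tip is at z≈0.074, which suits pushing the lug.

arm_command(
  plan=[0,3,0,0,0,0,0,6,0,0,0,0,0,10,0,0,0,0,0,14,0,0,0,0,0,18,0,0,0,0,0,23,0,0,0,0,0,28,0,0,0,0,0,33,0,0,0,0,0,38,0,0,0,0,0,43,0,0,0,0,0,48,0,0,0,0,0,53,0,0,0,0,0,58,0,0,0,0,0,62,0,0,0,0,0,66,0,0,0,0,0,69,0,0,0,0,0,72,0,0,0,0],
)

```text
time: 6.1
eef_pos: [0.6329, 0.1482, 0.0461]
eef_rot: [-0.0, 0.192, 0.981, -0.0]
contact_force: [-1.1, -1.9, 1.3]
gripper_width: 0.007
gripper_force: 0.8
```

arm_command(
  plan=[0,2,0,0,0,0,0,4,0,0,0,0,0,6,0,0,0,0,0,8,0,0,0,0,0,10,0,0,0,0,0,11,0,0,0,0,0,11,0,0,0,0],
)

```text
time: 6.68
eef_pos: [0.6371, 0.1584, 0.0461]
eef_rot: [-0.0, 0.192, 0.981, 0.0]
contact_force: [-0.8, 0.7, 0.0]
gripper_width: 0.005
gripper_force: 0.2
```

```bash
cat > see.py <<'E'
from go import *
def shut():
  for c in("side","top"):
    camera(c);r=silhouettes(c,"lug")
    if not r: print(c,"none");continue
    S=r[0]["pixels"].astype(float);v=[];qs=np.arange(-.005,.085,.001)
    for q in qs:
      P=lambda a:w(p,a+[0,q-.045,0])
      im=np.maximum(hull(c,P(cub(-.037,.037,-.038,.038,.061,.065))),hull(c,P(cub(-.022,.022,.022,.03,.065,.085))))
      v.append((im*S).sum()/S.sum()+iou(im,S))
    print(c,r[0]["score"],"q",qs[np.argmax(v)],max(v))
if __name__=="__main__":
  shut();o=get_obs();e=o["eef_pos"];d=e[:2]-p[:2];c,s=np.cos(p[2]),np.sin(p[2]);print("tcp box",d@[c,s],d@[-s,c],e[2],o["contact_force"],o["time"])
E
python3 see.py; python3 - <<'E'
from fit import *
im=camera("side")[:,:,::-1];cv2.imwrite("pics/c6.png",cv2.resize(im[175:265,190:310],(800,600),interpolation=cv2.INTER_CUBIC))
E
```

```text
side 0.83 q 0.072 1.6406908144351504
top 0.49 q 0.06999999999999999 1.1150812539647805
tcp box 0.0021131555114249113 0.03668878154879658 0.046139268912063915 [0.01356145 0.23523802 0.04248117] 6.8833
```

View pics/c6.png

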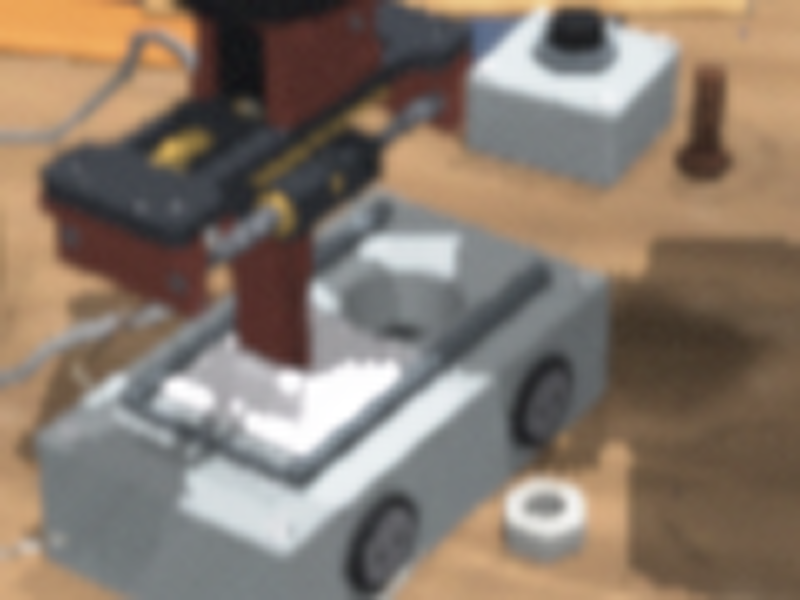

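The shutter is nearly open and the well shows at (405,305). The stop has not been felt yet, so I'll push until it is.

arm_command(
  plan=[0,1,0,0,0,0,0,2,0,0,0,0,0,3,0,0,0,0,0,4,0,0,0,0,0,5,0,0,0,0,0,5,0,0,0,0,0,5,0,0,0,0],
)

```text
time: 7.52
eef_pos: [0.639, 0.1628, 0.0462]
eef_rot: [0.0, 0.192, 0.981, 0.0]
contact_force: [-0.6, -1.2, 0.0]
gripper_width: 0.003
gripper_force: 0.3
```

arm_command(
  plan=[0,1,0,0,0,0,0,2,0,0,0,0,0,3,0,0,0,0,0,4,0,0,0,0,0,4,0,0,0,0],
)

```text
time: 7.93
eef_pos: [0.6391, 0.1632, 0.0461]
eef_rot: [-0.001, 0.191, 0.982, -0.003]
contact_force: [-3.1, -11.6, 4.2]
gripper_width: 0.006
gripper_force: 6.0
```

```bash
python3 see.py
```

```text
side 0.61 q 0.076 1.6396306131457439
top 0.4 q 0.074 1.0817700817700817
tcp box 0.0019535765578883586 0.042056703242688516 0.046116273348859226 [ -2.50949357 -10.99407161   4.26490997] 8.1333
```

The stop is reached at 11 N with q≈0.075. Now back off and move above the well.

arm_command(
  plan=[0,-6,-1,0,0,0,0,-15,-6,0,0,0,1,-30,-10,0,0,0,2,-45,-10,0,0,0,2,-60,-10,0,0,0,2,-75,-10,0,0,0,2,-87,-10,0,0,0,2,-90,-10,0,0,0,2,-90,-10,0,0,0,2,-90,-10,0,0,0],
)

```text
time: 8.97
eef_pos: [0.6049, 0.0836, 0.0562]
eef_rot: [0.0, 0.192, 0.981, 0.0]
contact_force: [-0.3, 0.1, 1.2]
gripper_width: 0.004
gripper_force: 0.0
```

```bash
python3 see.py;python3 - <<'E'
from fit import *
im=camera("side")[:,:,::-1];cv2.imwrite("pics/c7.png",cv2.resize(im[175:265,190:310],(800,600),interpolation=cv2.INTER_CUBIC))
E
```

```text
side 0.9 q 0.076 1.830597341728357
top 0.43 q 0.071 1.0514712265671236
tcp box -3.19897415048668e-05 -0.043896247893343746 0.05609706195148281 [ 0.57779119 -0.00390881  0.25883111] 9.1667
```

View pics/c7.png

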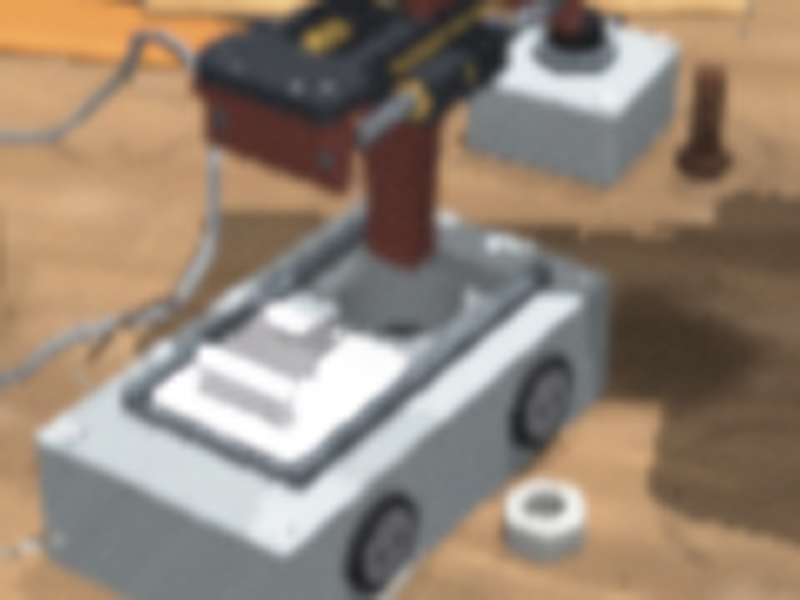

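The well is centred at about (405,300) and the tip is above it at (402,262), so the columns agree. Going down.

arm_command(
  plan=[0,0,5,0,0,0,0,0,10,0,0,0,0,0,16,0,0,0,0,0,22,0,0,0,0,0,28,0,0,0,0,0,33,0,0,0,0,0,37,0,0,0,0,0,40,0,0,0,0,0,40,0,0,0],
)

```text
time: 9.97
eef_pos: [0.6042, 0.0837, 0.0154]
eef_rot: [-0.001, 0.192, 0.981, -0.0]
contact_force: [-0.6, 0.0, -0.1]
gripper_width: 0.008
gripper_force: 0.0
```

arm_command(
  plan=[0,0,1.5,0,0,0,0,0,3,0,0,0,0,0,4.5,0,0,0,0,0,6,0,0,0,0,0,6,0,0,0],
)

```text
time: 10.38
eef_pos: [0.605, 0.0837, 0.0102]
eef_rot: [0.0, 0.192, 0.981, 0.0]
contact_force: [-0.3, 1.2, 2.5]
gripper_width: 0.003
gripper_force: 1.1
```

Fz is 2.5 N, which matches the key's starting force. Pressing on.

arm_command(
  plan=[0,0,1.5,0,0,0,0,0,3,0,0,0,0,0,4,0,0,0,0,0,5,0,0,0,0,0,6,0,0,0,0,0,6,0,0,0],
)

```text
time: 10.88
eef_pos: [0.605, 0.0837, 0.0048]
eef_rot: [0.0, 0.192, 0.981, -0.0]
contact_force: [-1.0, -0.5, 8.8]
gripper_width: 0.004
gripper_force: 4.1
```

arm_command(
  plan=[0,0,1,0,0,0,0,0,1.5,0,0,0,0,0,1.5,0,0,0,0,0,1.5,0,0,0,0,0,1.5,0,0,0,0,0,1.5,0,0,0,0,0,1.5,0,0,0,0,0,1.5,0,0,0,0,0,1.5,0,0,0,0,0,1.5,0,0,0,0,0,1.5,0,0,0,0,0,1.5,0,0,0,0,0,1.5,0,0,0,0,0,1.5,0,0,0,0,0,1.5,0,0,0,0,0,1.5,0,0,0],
)

```text
time: 12.22
eef_pos: [0.6051, 0.0837, 0.0046]
eef_rot: [0.001, 0.192, 0.981, 0.0]
contact_force: [-5.4, -0.6, 20.8]
gripper_width: 0.008
gripper_force: 9.8
```

The key is firmly on its stop at 20 N and was held 1.3 s. Now up, over the lug and down on its +y side.

arm_command(
  plan=[0,0,-5,0,0,0,0,0,-20,0,0,0,0,0,-40,0,0,0,0,0,-60,0,0,0,0,0,-78,0,0,0,0,0,-86,0,0,0,0,10,-86,0,0,0,0,30,-86,0,0,0,0,55,-86,0,0,0,0,80,-86,0,0,0,0,105,-86,0,0,0,0,124,-86,0,0,0,0,132,-86,0,0,0,0,132,-86,0,0,0,0,132,-86,0,0,0],
)

```text
time: 13.47
eef_pos: [0.6534, 0.206, 0.0873]
eef_rot: [-0.001, 0.191, 0.982, -0.001]
contact_force: [-0.1, -0.1, 0.4]
gripper_width: 0.005
gripper_force: 0.0
```

```bash
python3 see.py;python3 go.py .088 .046; python3 - <<'E'
from fit import *
im=camera("side")[:,:,::-1];cv2.imwrite("pics/c8.png",cv2.resize(im[175:265,190:310],(800,600),interpolation=cv2.INTER_CUBIC))
E
```

```text
side 0.64 q 0.076 1.799650840033806
top 0.71 q 0.074 1.4691588484646045
tcp box -4.365288064119267e-05 0.08617325652135119 0.08843672611861242 [ 0.26486756 -0.1973661   0.64112427] 13.6667
by 0.088 0.046 shift mm [-0.1  1.9 42.4] turn [-0.04 -0.03 -0.11] t 13.6667
```

View pics/c8.png

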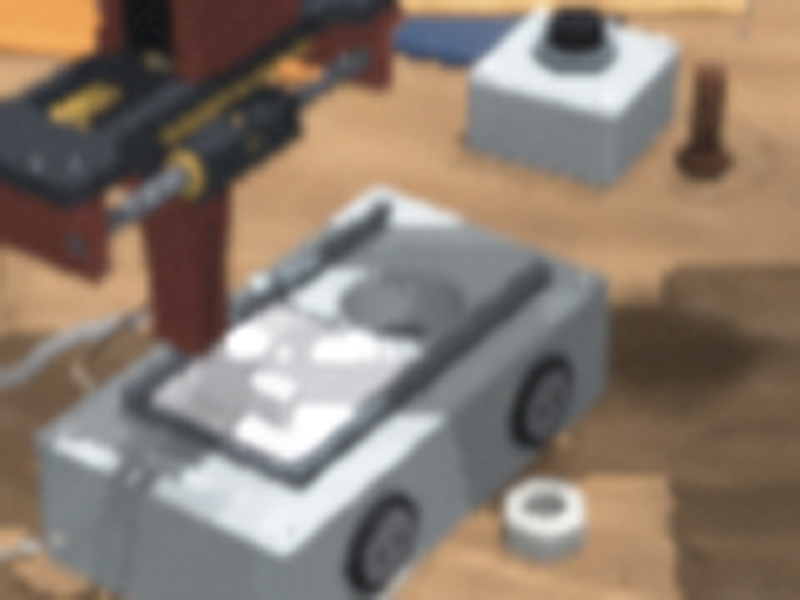

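The tip at (190,345) is 41 mm (90 px) above the end stop near (215,440), clear of the lug. Going down and watching the force.

arm_command(
  plan=[0,3,4,0,0,0,0,3,10,0,0,0,0,3,17,0,0,0,0,3,24,0,0,0,0,3,30,0,0,0,0,3,35,0,0,0,0,3,39,0,0,0,0,3,41,0,0,0,0,3,41,0,0,0],
)

```text
time: 14.47
eef_pos: [0.6551, 0.2088, 0.0469]
eef_rot: [-0.0, 0.192, 0.981, -0.0]
contact_force: [-1.0, 0.5, -0.3]
gripper_width: 0.008
gripper_force: 0.0
```

arm_command(
  plan=[0,-4,0,0,0,0,0,-8,0,0,0,0,0,-12,0,0,0,0,0,-16,0,0,0,0,0,-20,0,0,0,0,0,-25,0,0,0,0,0,-30,0,0,0,0,0,-35,0,0,0,0,0,-40,0,0,0,0,0,-45,0,0,0,0,0,-50,0,0,0,0,0,-55,0,0,0,0,0,-60,0,0,0,0,0,-65,0,0,0,0,0,-70,0,0,0,0,0,-75,0,0,0,0,0,-79,0,0,0,0,0,-82,0,0,0,0,0,-84,0,0,0,0,0,-84,0,0,0,0],
)

```text
time: 16.13
eef_pos: [0.6234, 0.1304, 0.0475]
eef_rot: [-0.0, 0.192, 0.981, -0.0]
contact_force: [0.7, 0.5, -1.2]
gripper_width: 0.004
gripper_force: 0.0
```

arm_command(
  plan=[0,-1.5,0,0,0,0,0,-3,0,0,0,0,0,-4.5,0,0,0,0,0,-6,0,0,0,0,0,-6,0,0,0,0],
)

```text
time: 16.55
eef_pos: [0.6212, 0.1252, 0.0475]
eef_rot: [-0.0, 0.192, 0.981, -0.0]
contact_force: [0.4, 1.6, -0.5]
gripper_width: 0.006
gripper_force: 0.3
```

```bash
python3 see.py
```

```text
side 0.84 q 0.007 1.5387027873707622
top 0.55 q 0.0 1.057749266999407
tcp box -0.0002909936445919673 9.823047287746943e-05 0.047520136860673655 [ 0.31883913 -0.43916604 -0.27066134] 16.75
```

Push on until the stop is felt.

arm_command(
  plan=[0,-1,0,0,0,0,0,-2,0,0,0,0,0,-3,0,0,0,0,0,-4,0,0,0,0,0,-4,0,0,0,0],
)

```text
time: 17.17
eef_pos: [0.6199, 0.1216, 0.0476]
eef_rot: [-0.0, 0.192, 0.981, -0.0]
contact_force: [0.1, 0.5, -0.9]
gripper_width: 0.006
gripper_force: 0.4
```

arm_command(
  plan=[0,-1,0,0,0,0,0,-2,0,0,0,0,0,-3,0,0,0,0,0,-3,0,0,0,0,0,-3,0,0,0,0],
)

```text
time: 17.58
eef_pos: [0.6189, 0.1189, 0.0476]
eef_rot: [-0.0, 0.192, 0.981, -0.0]
contact_force: [1.1, 3.3, -0.2]
gripper_width: 0.003
gripper_force: 0.8
```

arm_command(
  plan=[0,-1,0,0,0,0,0,-2,0,0,0,0,0,-3,0,0,0,0,0,-3,0,0,0,0],
)

```text
time: 17.92
eef_pos: [0.619, 0.1189, 0.0477]
eef_rot: [0.001, 0.192, 0.981, 0.002]
contact_force: [2.1, 11.1, -4.1]
gripper_width: 0.006
gripper_force: 5.7
```

```bash
python3 see.py
```

```text
side 0.61 q 0.003 1.5364266191344695
top 0.62 q -0.005 0.0
tcp box -6.782857106684998e-05 -0.006636245172226612 0.04771626370366191 [ 2.79989608 10.43940691 -3.58536745] 18.1167
```

The shut stop is felt at 11 N. Back off, raise and check.

arm_command(
  plan=[0,6,0,0,0,0,0,12,0,0,0,0,0,16,-15,0,0,0,0,16,-45,0,0,0,0,16,-80,0,0,0,0,16,-115,0,0,0,0,16,-145,0,0,0,0,40,-150,0,0,0,0,75,-150,0,0,0,0,110,-150,0,0,0,0,130,-150,0,0,0,0,135,-150,0,0,0,0,135,-150,0,0,0,0,135,-150,0,0,0],
)

```text
time: 19.28
eef_pos: [0.6682, 0.2404, 0.1973]
eef_rot: [-0.0, 0.191, 0.981, -0.001]
contact_force: [0.4, -0.2, -0.7]
gripper_width: 0.004
gripper_force: 0.0
```

```bash
python3 see.py; python3 - <<'E'
from fit import *
im=camera("side")[:,:,::-1];cv2.imwrite("pics/c9.png",cv2.resize(im[130:340,160:440],(800,600),interpolation=cv2.INTER_CUBIC))
E
```

```text
side 0.74 q 0.001 1.7904949022417864
top 0.58 q -0.001 1.9244256498300099
tcp box 0.0002674929188922945 0.12400354537452213 0.1977198528082185 [ 1.22453195 -0.15281436 -0.13984713] 19.4833
```

View pics/c9.png

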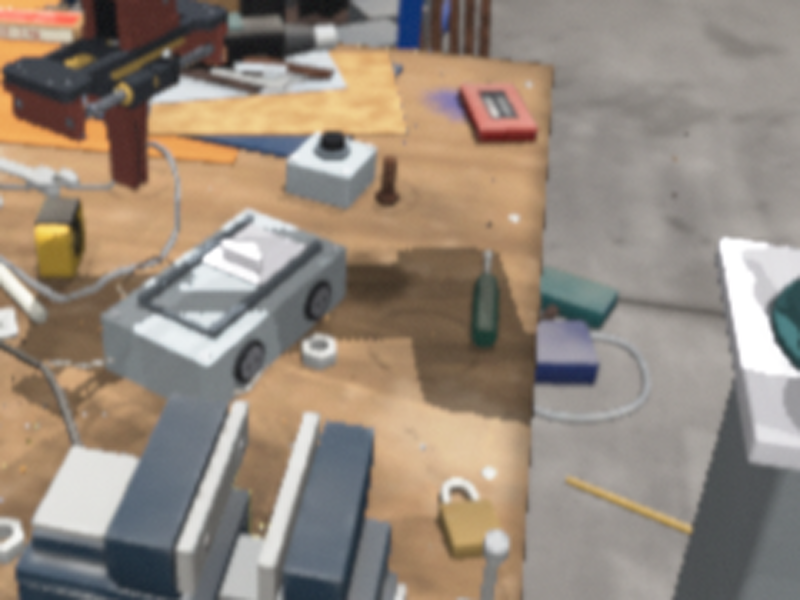

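The shutter is shut (q≈0), the gripper is clear, and the loose things have not moved.

```bash
python3 -c "
from workcell import *
print(hand_in())"
```

```text
the job is handed in; nothing more can be done
None
```

I opened the shutter to its stop, held the reset key down for about 1.3 s, and pushed the shutter fully shut again; the loose things and the proud button show no sign of being disturbed, and the job is handed in (no verdict was returned).

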